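# Shut and latch the filter compartment

## Task

In the open drawer, push the propped-up clear flap down until it lies fully shut over its compartment, then press the orange latch all the way down, and after it the white latch all the way down. Everything stays shut and pressed when you let go. Only push with the fingertips: do not raise the flap further or pick anything up, and leave the other things in the drawer where they lie.

Things in the scene. Friction and masses are not known exactly. Their poses are not given: they have to be found in the camera images.
- cabinet: Fixed low teak cabinet, top drawer open to the robot, turned up to 0.25 rad. Origin on the table under the drawer's centre, x towards the cabinet's back, y left. Drawer 300 (x) x 460 (y) mm; grey tray floor 90 mm above the table, 264 x 406 mm inside. Drawer sides reach 142 mm, front 145 mm above the table. The cabinet's body begins at x = +155 mm and is 162 mm high.
- compartment: Grey compartment fixed in the tray, 170 (x) x 130 (y) x 45 mm high. Origin at the centre of its underside on the tray floor, axes parallel to the cabinet's. From x = -35 to +85 mm: a walled box under the clear flap, two filters fixed inside. From x = -85 to -35 mm: a solid ledge 28 mm high carrying the two latches, centred at x = -64 mm.
- flap (a joint): Clear flap over the compartment, 122 (x) x 124 (y) x 4 mm, 60 g, white line on its free edge (nearest the robot), hinged along its far edge. Joint in rad: 0 = shut and level, a hard stop; grows as the free edge rises; starts at 0.45 to 0.85. Hinge friction of 0.10 N m holds it wherever it is left, shut included.
- flap_hinge (a point): Middle of the flap's hinge line, fixed: at x = +85 mm, y = 0, 47 mm above the tray floor; the hinge axis runs along compartment y.
- flap_edge (a point): Middle of the flap's free edge on its upper face, moving with it, 122 mm from the hinge line. When shut it is at compartment x = -37 mm and 49 mm above the tray floor.
- latch_orange (a joint): The orange push latch on the ledge. Joint in m: 0 = standing up, 0.008 = pressed fully down (it moves straight down). It resists with about 3 N all the way, then stops hard, has no spring and stays where it is left.
- latch_orange_top (a point): Centre of the orange latch's cap top, moving with it: cap 26 (compartment x) x 30 (y) mm on a flat black base 34 x 38 mm. Up, the cap top is 21 mm above the ledge (49 mm above the tray floor, level with the shut flap's top) and 15 mm above its base; down, 13 and 7 mm. The latches stand side by side, 56 to 80 mm apart along compartment y; which is left changes.
- latch_white (a joint): The white push latch on the ledge. Joint in m: 0 = standing up, 0.008 = pressed fully down (it moves straight down). It resists with about 3 N all the way, then stops hard, has no spring and stays where it is left.
- latch_white_top (a point): Centre of the white latch's cap top, moving with it: cap 26 (compartment x) x 30 (y) mm on a flat black base 34 x 38 mm. Up, the cap top is 21 mm above the ledge (49 mm above the tray floor, level with the shut flap's top) and 15 mm above its base; down, 13 and 7 mm. The latches stand side by side, 56 to 80 mm apart along compartment y; which is left changes.
- filter_case: Loose round filter in a clear square case, 66 x 66 x 13 mm, lying on the tray; origin at the centre of its underside. Leave alone. The four loose things lie two on each side of the compartment, about 113 mm from its centre line; which lies where changes.
- step_ring: Loose black step-up ring, 72 mm across, 8 mm high, lying on the tray; origin at the centre of its underside. Leave alone.
- blower: Loose red silicone blower bulb standing on the tray with its nozzle up, 52 mm across, 68 mm high; origin at the centre of its underside. Leave alone.
- lens_cap: Loose matte black lens cap, 66 mm across, 10 mm high, lying on the tray; origin at the centre of its underside. Leave alone.

How it is judged:
By the outcome, as a careful person would: the job done as asked, in the order asked, and still so for the second after the job is handed in, with the robot touching nothing.
It also fails if it takes over 45 s, if anything falls off the work surface, if the arm or the gripper's body presses on something with over 40 N, if the wrist force passes 120 N, or if a joint passes its speed limit or range.

## Robot

A 7-joint arm with a two-finger parallel gripper is mounted at the origin on the work surface. World frame = base frame: x ahead of the robot, y to its left, z up, the work surface at z = 0. Lengths are in m, angles in rad, forces in N, time in s.
With the tool pointing down it reaches from about 0.35 to 0.9 m from the base axis. Payload 8.1 kg.
Tool frame: the origin (TCP) lies midway between the tips of the shut fingers; the grasp point (between the pads) lies behind it (arm.tcp_to_grasp is the z of the grasp point in the tool frame, in m); z points along the fingers, y is the line along which they close (so a half turn about z gives the same grasp; the last joint's range is limited). The gripper opens to 92 mm and grips with 3 to 60 N. Pads are 19 mm wide; open, the fingers measure 130 mm over their backs; the gripper's body (75 mm by 190 mm) begins 47 mm behind the grasp point.
Start: joints at [-1.452, 0.434, 0.025, 1.573, -0.012, 1.134, -0.075], TCP at [0.138, 0.61, 0.227] pointing down, gripper open.
Joint ranges: [-2.62, 2.62], [-0.44, 2.09], [-1.27, 1.32], [0.08, 2.57], [-1.32, 4.46], [0.12, 2], [-2.74, 2.74]. Speed limits (rad/s): [2.22, 2.22, 3.01, 3.01, 3.14, 3.14, 3.14].

## Interface

Orientations are given as a rotation vector (axis times angle).
In Python, from cell import readout, vision, arm gives the robot as it stands.
- The arm moves only by the tool carry_out, never from a script. Its argument "increments" is one flat list of numbers, 6 for each row, row after row: the shift along the world's x, y, z in mm, then the turn, a rotation vector about the world's x, y, z in rad. In form: [tx, ty, tz, wx, wy, wz, tx, ty, tz, wx, wy, wz, ...]. A call has 1 to 20 rows; each row shifts and turns the commanded pose from where the row before left it; what a row does not reach is not made up. A row lasts 1/8 s, in which the tool goes at most 62.5 mm and 10.7 degrees, less where a joint would pass 70% of its speed; a pose out of reach is approached as far as the arm can. A call with a gripper value outside its range is refused whole. "grip" is the closure, from 0 (fully open) to 1 (shut), set as the call begins (left out, the last holds). The fingers move at their own pace and stop on an object; "newtons" is the grip in N (left out, the last holds). Time passes only in rows, so rows that do not move let the fingers close. It gives the time, the measured TCP pose, the force, the opening and the grip force at its end, in the units of the state.
- readout.observe(): the state, without advancing time (a new reading comes with each control period).
- vision.get_image(name): name is "scene" or "side" or "wrist"; returns the picture (420x560x3 uint8, red, green, blue); there is no depth.
- vision.calibration(name): a dict with "fov_y" (degrees; the focal length in pixels is half the picture's height over the tangent of half this angle, whatever the lens; pixels are square), "cx", "cy" (the principal point, pixels), "pose" (4x4, takes a point from camera to world coordinates). Camera axes: x right, y up, looking along -z (the intrinsics and any distortion apply to the point x, -y, -z); pixel columns grow to the right and rows downward; lengths in m; the calibration is good to about 2 mm. A picture is of the moment at which its call begins: read the wrist's pose just before it. calibration takes no time and is no camera call; for the wrist camera it gives the pose at the moment of the call.
- arm.sign_off(): hands the job in; it is judged then, once.
The state is a dict: "clock": time; "joints": joint angles; "dq": joint speeds; "joint_efforts": joint torques, N m; "position": TCP position; "ee_rot": TCP orientation; "force": force on the tool from outside, world axes, zero at the start; "ft_torque": the same for the moment, N m; "width": opening from 0.0 (shut) to 1.0 (fully open); "gripper_force": force on a finger pad.
Only numpy, scipy, OpenCV 4.12 (cv2) and the standard library are available. Lean on these libraries where they do the work, as an engineer would, in place of code of your own. Each camera call takes 0.05 s, during which the arm holds its last target. There are 200 camera calls.

## Working session

There is one attempt and no reset: what is moved stays moved. The work goes in short steps, Python scripts to look and compute and a tool call to move; the robot and the scene stay as the last step left them, time stands still between calls to the robot, and variables do not carry over. Pictures are saved under pics/ and viewed, at most 10 in all, crops included, and the job is handed in when it is done.

Besides the shell and the picture viewer there is one more tool, called after "Emit:" as a command line: name --argument value ..., lists and objects as JSON in quotes. carry_out: Moves the arm, as the interface text tells. Its arguments: {"type":"object","properties":{"increments":{"type":"array","items":{"type":"number"}},"grip":{"type":"number"},"newtons":{"type":"number"}},"required":["increments"]}

```bash
mkdir -p pics; ls
python3 - <<'E'
from cell import readout, vision, arm
import cv2,numpy as np
s=readout.observe();print(s, arm.tcp_to_grasp)
for n in("scene","side"):
    print(n,vision.calibration(n)); cv2.imwrite(f"pics/{n}0.png",vision.get_image(n)[:,:,::-1])
E
```

```text
pics
{'clock': 0.0, 'joints': array([-1.45157484,  0.43522995,  0.02496908,  1.5741003 , -0.01158116,
        1.13395033, -0.07512116]), 'dq': array([ 1.38564764e-03, -1.20596950e-03, -5.07259644e-04, -3.99341371e-04,
       -6.65891683e-04,  2.87553948e-05,  2.09439952e-04]), 'joint_efforts': array([ 4.43305216e-04, -6.67854238e+01,  9.84874964e-01, -3.14471912e+01,
       -6.07854431e-02,  4.27996670e-02,  1.61132607e-04]), 'position': array([0.13745387, 0.60918835, 0.22593934]), 'ee_rot': array([-3.47844809e-01, -3.12226041e+00,  2.42411074e-03]), 'force': array([-0.54455794, -0.13790758,  0.12620116]), 'ft_torque': array([-0.00875955, -0.0413071 ,  0.02476726]), 'gripper_force': 0.0, 'width': 0.9989807743344692} -0.0188
scene {'fov_y': 51.01985363399982, 'cx': 280.9451451871868, 'cy': 208.08215968862166, 'pose': array([[-0.56228638, -0.71144671,  0.42151821,  0.85552873],
       [ 0.82682161, -0.47496482,  0.30128799,  0.22236921],
       [-0.01414403,  0.5179305 ,  0.85530576,  0.65871349],
       [ 0.        ,  0.        ,  0.        ,  1.        ]])}
side {'fov_y': 48.12715816769404, 'cx': 280.91587968330373, 'cy': 211.27206475422017, 'pose': array([[-0.97118623,  0.15227044, -0.18333309,  0.45316417],
       [-0.23741607, -0.55115384,  0.79991441,  0.57318705],
       [ 0.02075858,  0.82039208,  0.57142447,  0.46920448],
       [ 0.        ,  0.        ,  0.        ,  1.        ]])}
```

View pics/scene0.png

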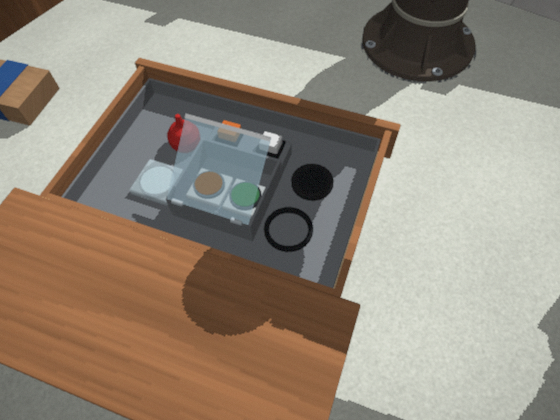

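View pics/side0.png

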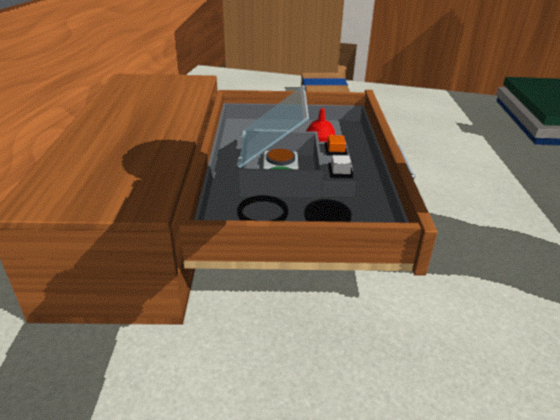

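The scene image shows the drawer with its front corners near (140,64) and (398,127). The orange latch is at about (229,130), the white one at (271,140), and the flap is propped up over them. In the side image orange is at (337,142) and white at (341,163). The flap's free edge runs from about (305,88) to (308,122).

```bash
cat > h.py <<'E'
from cell import readout, vision, arm
import cv2,numpy as np
def ray(n,u,v,c=None):
    c=c or vision.calibration(n); f=210/np.tan(np.radians(c["fov_y"]/2)); P=c["pose"]
    d=P[:3,:3]@np.array([(u-c["cx"])/f,-(v-c["cy"])/f,-1]); return P[:3,3],d
def atz(n,u,v,z):
    o,d=ray(n,u,v); return (o+d*(z-o[2])/d[2]).round(4)
def tri(*obs):
    A=np.zeros((3,3));b=np.zeros(3)
    for o in obs:
        p,d=ray(*o); d=d/np.linalg.norm(d); M=np.eye(3)-np.outer(d,d); A+=M;b+=M@p
    return np.linalg.solve(A,b).round(4)
E
python3 - <<'E'
from h import *
print("or",atz("scene",229,127,.139),atz("side",337,141,.139),tri(("scene",229,127),("side",337,141)))
print("wh",atz("scene",271,137,.139),atz("side",341,161,.139),tri(("scene",271,137),("side",341,161)))
print("front corners",atz("scene",140,62,.145),atz("scene",398,127,.145))
a=cv2.imread("pics/scene0.png")[95:245,120:320];b=cv2.imread("pics/side0.png")[80:230,200:400]
cv2.imwrite("pics/crop.png",np.hstack([cv2.resize(x,None,fx=2,fy=4*.5*1,interpolation=3) for x in (a,b)]))
cv2.imwrite("pics/cs.png",cv2.resize(a,None,fx=4,fy=4,interpolation=2))
cv2.imwrite("pics/cd.png",cv2.resize(b,None,fx=4,fy=4,interpolation=2))
E
```

```text
or [ 0.5222 -0.111   0.139 ] [ 0.5199 -0.1004  0.139 ] [ 0.5203 -0.1133  0.1338]
wh [ 0.5026 -0.0449  0.139 ] [ 0.505  -0.0371  0.139 ] [ 0.504  -0.0441  0.1373]
front corners [ 0.4941 -0.3253  0.145 ] [0.3832 0.1088 0.145 ]
```

View pics/cs.png

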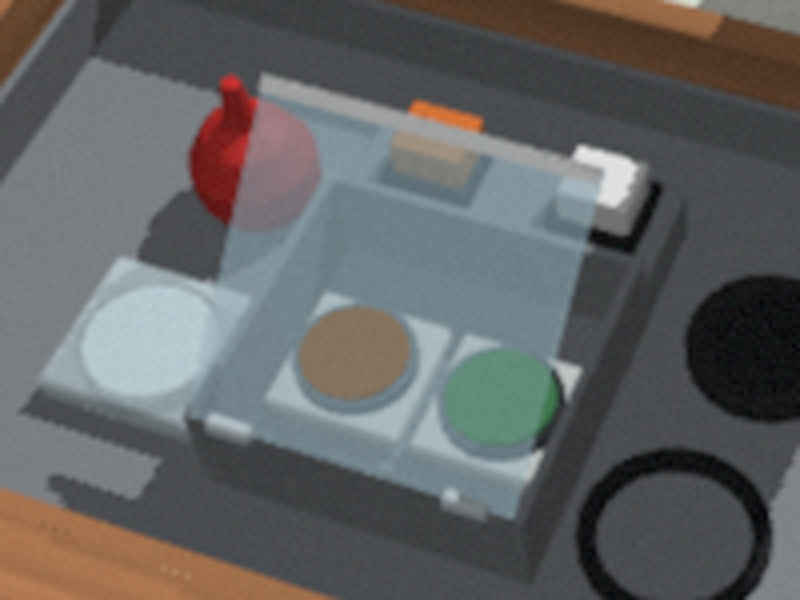

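View pics/cd.png

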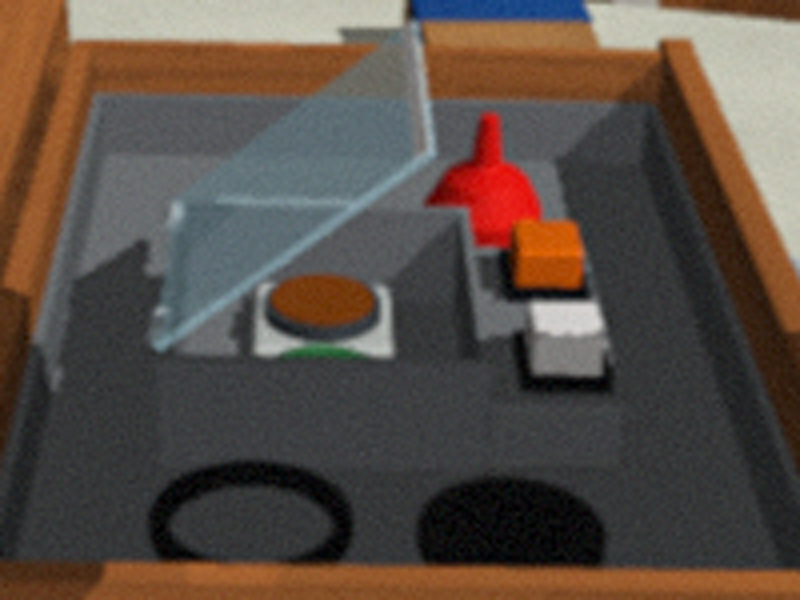

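The crops show the flap's free edge in scene at about (186,114) to (271,139). The orange cap centre is at about (229.5,127.7) and white at (271.5,139.2). In side, the free-edge ends are at about (304,86) and (308,119), and the hinge's near end is at (240,167).

Run:
```python
from h import *
S=lambda u,v:("scene",120+u/4,95+v/4); D=lambda u,v:("side",200+u/4,80+v/4)
for n,s,d in (("or",(438,131),(548,238)),("wh",(606,177),(564,319))):
    print(n,tri(S(*s),D(*d)),atz(*S(*s),.139),atz(*D(*d),.139))
e1=tri(S(263,75),D(415,25));e2=tri(S(603,173),D(433,155));print("edge L/R",e1,e2,np.linalg.norm(e1-e2))
h1=tri(S(195,415),D(178,205));h2=tri(S(518,515),D(160,350));print("hinge",h1,h2,np.linalg.norm(h1-h2))
h1=atz(*S(195,415),.137);h2=atz(*S(518,515),.137)
print(h1,h2); 
# joint fit: orange, white latches+edge ends+hinge ends; params X,Y,yaw,th,yo,yw
from scipy.optimize import least_squares
def model(p):
    X,Y,a,th,yo,yw=p; R=np.array([[np.cos(a),-np.sin(a),0],[np.sin(a),np.cos(a),0],[0,0,1]])
    w=lambda x,y,z:R@np.array([x,y,z])+[X,Y,.09]
    c,s=np.cos(th),np.sin(th); ex,ez=.085-.122*c-.002*s,.047+.122*s+.002*c
    return [w(-.064,yo,.049),w(-.064,yw,.049),w(ex,-.062,ez),w(ex,.062,ez),w(.085,-.062,.047),w(.085,.062,.047)]
def proj(n,P):
    c=vision.calibration(n);f=210/np.tan(np.radians(c["fov_y"]/2));q=c["pose"][:3,:3].T@(P-c["pose"][:3,3])
    return np.array([c["cx"]-f*q[0]/q[2],c["cy"]+f*q[1]/q[2]])
obs=[(S(438,131),D(548,238)),(S(606,177),D(564,319)),(S(263,75),D(415,25)),(S(603,173),D(433,155)),(S(195,415),D(178,205)),(S(518,515),D(160,350))]
def res(p): return np.concatenate([proj(o[0],P)-o[1:] for P,oo in zip(model(p),obs) for o in oo])
r=least_squares(res,[.6,-.09,.25,.6,-.03,.03],loss="soft_l1")
print(r.x.round(4)); print(res(r.x).reshape(-1,4).round(1)); print(np.round(model(r.x),4))
```

```text
or [ 0.5213 -0.1112  0.1363] [ 0.523  -0.1094  0.139 ] [ 0.5207 -0.1057  0.139 ]
wh [ 0.5056 -0.042   0.1385] [ 0.5059 -0.0417  0.139 ] [ 0.5055 -0.0409  0.139 ]
edge L/R [ 0.5825 -0.1289  0.2111] [ 0.5526 -0.0075  0.211 ] 0.12502791688259066
hinge [ 0.6728 -0.1031  0.1345] [0.6422 0.0166 0.1361] 0.12355974263488896
[ 0.6735 -0.1017  0.137 ] [0.6427 0.0171 0.137 ]
[ 0.5773 -0.0636  0.2551  0.6676 -0.0299  0.0393]
[[ 0.4  0.2 -1.1 -1. ]
 [ 0.2 -0.2  0.1 -0.2]
 [ 1.4 -1.3  0.6 -1.4]
 [ 1.6 -3.1  1.4 -1.2]
 [-1.   0.7 -1.5 -1.4]
 [-0.1  0.9 -1.5 -0.2]]
[[ 0.5229 -0.1087  0.139 ]
 [ 0.5055 -0.0417  0.139 ]
 [ 0.5813 -0.1266  0.2141]
 [ 0.55   -0.0066  0.2141]
 [ 0.6752 -0.1021  0.137 ]
 [ 0.6439  0.0179  0.137 ]]
```

Emit:
carry_out --increments '[10, -16, 20, 0, 0, 0, 20, -30, 15, 0, 0, 0.08, 22, -34, 0, 0, 0, 0.08, 22, -34, 0, 0, 0, 0.08, 22, -34, 0, 0, 0, 0.08, 22, -34, 0, 0, 0, 0.08, 22, -34, 0, 0, 0, 0.077]' --grip 1 --newtons 20

```text
clock: 0.98
position: [0.2787, 0.3915, 0.263]
ee_rot: [-0.402, 3.115, 0.001]
force: [1.4, 0.2, -0.3]
width: 0.289
gripper_force: 0.0
```

Emit:
carry_out --increments '[25, -38, 0, 0, 0, 0, 25, -38, 0, 0, 0, 0, 25, -38, 0, 0, 0, 0, 25, -38, 0, 0, 0, 0, 25, -38, 0, 0, 0, 0, 25, -38, 0, 0, 0, 0, 25, -38, 0, 0, 0, 0, 25, -38, 0, 0, 0, 0, 25, -38, 0, 0, 0, 0, 25, -38, 0, 0, 0, 0, 25, -38, 0, 0, 0, 0, 23, -38, 0, 0, 0, 0, 0, 0, 0, 0, 0, 0]'

```text
clock: 2.6
position: [0.5758, -0.0673, 0.2628]
ee_rot: [-0.39, 3.116, -0.003]
force: [-0.1, 0.8, 0.5]
width: 0.006
gripper_force: 0.0
```

Run:
```python
from h import *
s=readout.observe();print(s["position"],s["joints"].round(2),s["force"])
cv2.imwrite("pics/b.png",vision.get_image("side")[40:240,160:440,::-1].repeat(2,0).repeat(2,1))
```

```text
[ 0.5757627  -0.06728468  0.26282215] [-0.29  0.34  0.42  1.66 -0.15  1.17  1.99] [-0.07019759  0.80997063  0.53423925]
```

View pics/b.png

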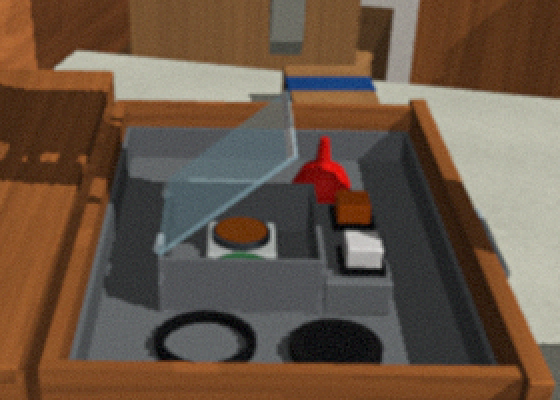

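The closed fingers are above the flap, with the tips near (288,45) in the crop. The flap is still propped up and nothing else has moved, so I'll push straight down.

Emit:
carry_out --increments '[0, 0, -20, 0, 0, 0, 0, 0, -20, 0, 0, 0, 0, 0, -10, 0, 0, 0, 0, 0, -6, 0, 0, 0, 0, 0, -6, 0, 0, 0, 0, 0, -6, 0, 0, 0, 0, 0, -6, 0, 0, 0, 0, 0, -6, 0, 0, 0, 0, 0, -6, 0, 0, 0, 0, 0, -6, 0, 0, 0, 0, 0, -6, 0, 0, 0, 0, 0, -6, 0, 0, 0, 0, 0, -6, 0, 0, 0, 0, 0, -4, 0, 0, 0]'

```text
clock: 4.4
position: [0.5754, -0.0623, 0.1473]
ee_rot: [0.4, -3.116, -0.0]
force: [-1.0, 0.0, 1.2]
width: 0.008
gripper_force: 0.4
```

Emit:
carry_out --increments '[0, 0, -3, 0, 0, 0, 0, 0, -3, 0, 0, 0, 0, 0, -2, 0, 0, 0, 0, 0, -1, 0, 0, 0, 0, 0, 0, 0, 0, 0]'

```text
clock: 5.03
position: [0.5755, -0.0623, 0.1393]
ee_rot: [-0.399, 3.116, 0.0]
force: [-2.6, 1.1, 6.1]
width: 0.005
gripper_force: 3.0
```

Emit:
carry_out --increments '[0, 0, -1, 0, 0, 0, 0, 0, -1, 0, 0, 0, 0, 0, 0, 0, 0, 0]'

```text
clock: 5.4
position: [0.5756, -0.0624, 0.1388]
ee_rot: [-0.399, 3.115, 0.001]
force: [-8.5, 0.6, 23.1]
width: 0.005
gripper_force: 11.4
```

The stop is hard: 23 N with under 1 mm of travel. Lifting off and moving over the orange latch.

Emit:
carry_out --increments '[0, 0, 3, 0, 0, 0, 0, 0, 12, 0, 0, 0, 0, 0, 20, 0, 0, 0, -13, -12, 0, 0, 0, 0, -20, -18, 0, 0, 0, 0, -20, -17, 0, 0, 0, 0, 0, 0, 0, 0, 0, 0, 0, 0, 0, 0, 0, 0]'

```text
clock: 6.4
position: [0.5224, -0.1093, 0.1716]
ee_rot: [-0.399, 3.116, 0.0]
force: [0.6, 1.3, 0.3]
width: 0.003
gripper_force: 0.0
```

Run:
```python
from h import *
s=readout.observe();print(s["position"],s["force"])
a=vision.get_image("side")[80:230,200:400,::-1]; b=vision.get_image("scene")[70:220,140:340,::-1]
cv2.imwrite("pics/c.png",np.hstack([a,b]).repeat(2,0).repeat(2,1))
```

```text
[ 0.52238349 -0.10928161  0.17156644] [0.63559888 1.25311138 0.32379934]
```

View pics/c.png

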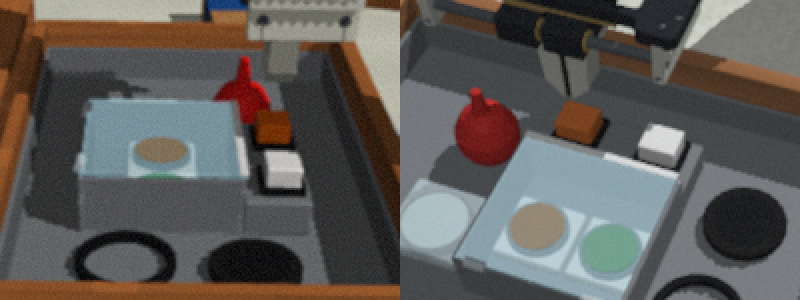

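The flap now lies flat, both latches are still up, and the fingers are above orange. Orange is at scene (230,126.5) and white at (271.5,138.5), which agrees with the fit.

Emit:
carry_out --increments '[0, 0, -14, 0, 0, 0, 0, 0, -14, 0, 0, 0, 0, 0, -5, 0, 0, 0, 0, 0, -3, 0, 0, 0, 0, 0, -3, 0, 0, 0, 0, 0, -2, 0, 0, 0, 0, 0, 0, 0, 0, 0]'

```text
clock: 7.38
position: [0.5224, -0.1092, 0.1313]
ee_rot: [-0.4, 3.116, 0.001]
force: [-5.2, 2.8, 8.5]
width: 0.003
gripper_force: 4.3
```

Emit:
carry_out --increments '[0, 0, -1, 0, 0, 0, 0, 0, -1, 0, 0, 0, 0, 0, 0, 0, 0, 0]'

```text
clock: 7.75
position: [0.5226, -0.1093, 0.131]
ee_rot: [-0.399, 3.115, 0.002]
force: [-10.8, 3.7, 30.7]
width: 0.006
gripper_force: 15.2
```

Orange is at its hard stop, z = 0.131 as expected. Now white.

Emit:
carry_out --increments '[0, 0, 3, 0, 0, 0, 0, 0, 15, 0, 0, 0, 0, 0, 24, 0, 0, 0, -4, 17, 0, 0, 0, 0, -5, 20, 0, 0, 0, 0, -5, 20, 0, 0, 0, 0, -3, 10, 0, 0, 0, 0, 0, 0, 0, 0, 0, 0, 0, 0, 0, 0, 0, 0]'

```text
clock: 8.88
position: [0.5056, -0.043, 0.1708]
ee_rot: [-0.399, 3.116, -0.001]
force: [-0.4, 1.2, -0.0]
width: 0.003
gripper_force: 0.0
```

Emit:
carry_out --increments '[0, 0, -14, 0, 0, 0, 0, 0, -14, 0, 0, 0, 0, 0, -5, 0, 0, 0, 0, 0, -3, 0, 0, 0, 0, 0, -2, 0, 0, 0, 0, 0, -2, 0, 0, 0, 0, 0, -1, 0, 0, 0, 0, 0, -1, 0, 0, 0, 0, 0, 0, 0, 0, 0]'

```text
clock: 10.0
position: [0.5056, -0.0424, 0.131]
ee_rot: [-0.399, 3.115, 0.002]
force: [-11.3, -0.2, 32.2]
width: 0.007
gripper_force: 16.1
```

White has also hit its stop. Lifting away for a check.

Emit:
carry_out --increments '[0, 0, 3, 0, 0, 0, 0, 0, 15, 0, 0, 0, 0, 0, 30, 0, 0, 0, 0, 0, 40, 0, 0, 0, 0, 0, 40, 0, 0, 0, 0, 0, 0, 0, 0, 0, 0, 0, 0, 0, 0, 0]'

```text
clock: 10.88
position: [0.5054, -0.0421, 0.2567]
ee_rot: [-0.4, 3.116, 0.0]
force: [-1.3, 0.5, 0.2]
width: 0.006
gripper_force: 0.0
```

Run:
```python
from h import *
s=readout.observe();print(s["position"],s["force"])
a=vision.get_image("side")[80:230,200:400,::-1]; b=vision.get_image("scene")[70:220,140:340,::-1]
cv2.imwrite("pics/d.png",np.hstack([a,b]).repeat(2,0).repeat(2,1))
```

```text
[ 0.5054196  -0.04212164  0.25674887] [-1.32264614  0.50007186  0.21257788]
```

View pics/d.png

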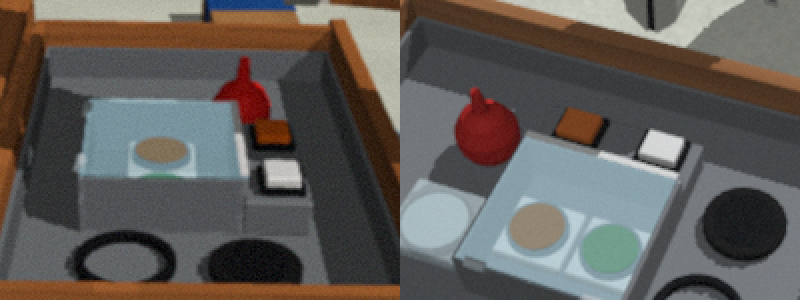

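The flap is flat, and both caps sit low on their bases, at (272,133) and (283,172) in the side crop. The loose things are where they were, and the robot is clear.

```bash
python3 -c "
from cell import arm
print(arm.sign_off())"
```

```text
the job is handed in; nothing more can be done
None
```

The flap is fully shut, then the orange and after it the white latch were pressed down to their stops; the final images show all three still down with the loose things unmoved, and the job is handed in (about 11 s).

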